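# Pack up the riser to the height gauge

### The job

Pack up the round grey metal riser that stands in front of the height gauge with the white spacers, laid flat and centred on it, until the top of the pile is level with the gauge's pointer, and stop there: the thick spacer always goes on, the thin one only if the pile is still too low. The thick spacer stands on edge in the rack, so first take it out and lay it flat on the open desk, let go, and then take it again by its long sides to stack it. Leave the small things lying about where they are.

Things in the scene. Friction and masses are not known exactly. Their poses are not given: they have to be found in the camera images.
- thick_spacer_center (a point): flat rectangular white plastic block, 80 mm long (own x) by 50 mm wide (own y) by 20 mm thick (own z), the same both ways up, with two small grey dots on each large face; about 0.14 kg; at the start it stands on a long edge in a lane of the grey rack, own y upright, lower edge 4 mm and top edge 54 mm above the desk. On the open desk it also stands freely on that edge, and a sideways push near the top tips it over flat. The point is its centre.
- thin_spacer_center (a point): flat rectangular white plastic block, 80 mm long (own x) by 50 mm wide (own y) by 12 mm thick (own z), the same both ways up, with two small grey dots on each large face; about 0.09 kg; at the start it lies flat on the desk, to the robot's right. The point is its centre.
- gauge_spot (a point): point on the desk on the axis of the riser that stands in front of the height gauge. The gauge (fixed) has a grey foot 45x80x10 mm and a steel post 62 mm high that stands 94 mm from this point along this point's x axis, beyond the riser. z is up.
- gauge_mark (a point): the mark of the gauge: tip of the bright metal pointer (26 mm wide, 3 mm thick) that sticks out from the post towards the riser, at its top face, 50 mm above the desk, 68 mm from the riser's axis. The top of the pile must be level with it. x points from the riser to the post, z is up.
- rack: grey plastic rack (fixed), 100 (own x) x 72 mm (own y), two lanes along x, rails 16 mm high; the thick spacer stands in the +y lane with 1.5 mm play: lift it straight up. Origin: centre of the underside. The desk round x 0.45, y 0.09 is always clear; a microscope stands left of the rack (x over 0.43, y over 0.42), so come to the rack from the front or above.
- riser_tall_top (a point): centre of the top of the taller round grey metal riser (fixed), 90 mm across, 30 mm high. One of the two risers stands in front of the gauge, the other stands aside to the robot's right and is not used.
- riser_short_top (a point): centre of the top of the shorter round grey metal riser (fixed), 90 mm across, 18 mm high. One of the two risers stands in front of the gauge, the other stands aside to the robot's right and is not used.
- petri: bystander, to be left alone: closed round clear petri dish, 61 mm across, 16 mm high; origin at the centre of its underside
- dropper: bystander, to be left alone: small dropper bottle, 32 mm across, 99 mm high; origin at the centre of its underside
- cover_box: bystander, to be left alone: small clear hinged box, 26x27x17 mm; origin at the centre of its underside
- marker_pen: bystander, to be left alone: marker pen lying on the desk, 17x135x16 mm, long axis y; origin at the centre of its underside
- swab_packet: bystander, to be left alone: flat paper packet, 85x30x6 mm, long axis x; origin at the centre of its underside
Not all that is in view belongs to the job. What is shaped like the part that bears thin_spacer_center but orange is not meant.

How it is judged:
On the way:
1. the thick spacer lies flat on the open desk, let go ((angle between thick_spacer_center's own z axis and vertical below 0.1 rad or angle between thick_spacer_center's own z axis and vertical above 3.04 rad) and height (world z) of thick_spacer_center below 0.013 m and horizontal distance between thick_spacer_center and gauge_spot above 0.08 m and contact force between the fingers and thick_spacer below 0.1 N), for 0.2 s.
At the end, for the whole second after the job is handed in: Thick spacer flat (0.1 rad) in the pile on the gauge's riser, centre within 20 mm of its axis; pile top within 3 mm of the mark, no spacer higher: thick alone on the tall riser, both in either order on the short (upper one flat, within 20 mm). Both at rest (horizontal distance between thick_spacer_center and gauge_spot below 0.02 m and (angle between thick_spacer_center's own z axis and vertical below 0.1 rad or angle between thick_spacer_center's own z axis and vertical above 3.04 rad) and z of thick_spacer_center in the frame of gauge_mark below -0.007 m and z of thin_spacer_center in the frame of gauge_mark below -0.003 m and (z of thick_spacer_center in the frame of gauge_mark above -0.013 m or (z of thin_spacer_center in the frame of gauge_mark above -0.009 m and horizontal distance between thin_spacer_center and gauge_spot below 0.02 m and (angle between thin_spacer_center's own z axis and vertical below 0.1 rad or angle between thin_spacer_center's own z axis and vertical above 3.04 rad))) and linear speed of each of thick_spacer, thin_spacer below 0.02 m/s); the robot touches nothing.
It fails at once if a bystander (petri dish, dropper bottle, small clear box, marker pen or paper packet) is shifted by more than 30 mm (distance of any of petri, dropper, cover_box, marker_pen, swab_packet from where it was at the start of the episode above 0.03 m).
It also fails if it takes over 64 s, if anything falls off the work surface, if the arm or the gripper's body presses on something with over 40 N, if the wrist force passes 120 N, or if a joint passes its speed limit or range.

### The arm

A 7-joint arm with a two-finger parallel gripper is mounted at the origin on a cart in front of the work surface, level with it; the furniture and walls round the work are solid. World frame = base frame: x ahead of the robot, y to its left, z up, the work surface at z = 0. Lengths are in m, angles in rad, forces in N, time in s.
With the tool pointing down it reaches from about 0.4 to 0.85 m from the base axis. Payload 4.5 kg.
Tool frame: the origin (TCP) lies between the finger pads; the fingertips stand 17 mm ahead of it and the grasp point (between the pads) lies 2 mm behind it (env.tips_ahead is the distance from the TCP to the fingertips, in m); z points along the fingers, y is the line along which they close (so a half turn about z gives the same grasp; the last joint's range is limited). The gripper opens to 88 mm and grips with 3 to 60 N. Pads are 18 mm wide; open, the fingers measure 123 mm over their backs; the gripper's body (75 mm by 187 mm) begins 45 mm behind the grasp point.
Start: joints at [1.134, 0.689, -0.195, 1.565, 0.157, 0.902, -0.215], TCP at [0.284, -0.557, 0.256] pointing down, gripper open.
Joint ranges: [-3.01, 3.01], [-0.46, 2.08], [-1.47, 1.51], [0.13, 2.56], [-1, 4.14], [0.04, 2.09], [-2.66, 2.66]. Speed limits (rad/s): [2.57, 2.57, 3.14, 3.14, 3.14, 3.14, 3.14].

### API

Orientations are given as a 3x3 rotation matrix whose columns are the frame's x, y, z axes.
In Python, from station import sensors, eyes, env gives the robot as it stands.
- The arm moves only by the tool jog_arm, never from a script. Its argument "steps" is one flat list of numbers, 7 for each row, row after row: the shift along the world's x, y, z each as a share of 20 cm, from -1 to 1, then the turn, a rotation vector about the world's x, y, z each as a share of 90 degrees, from -1 to 1, then the closure, from -1 (fully open) to 1 (shut), so that 0 is half open. A call has 1 to 12 rows; each row is the pose to reach, as a shift and turn from the pose commanded when the call began; what a row does not reach only later rows make up. A row lasts 1/12 s, in which the tool goes at most 41.7 mm and 7.16 degrees, less where a joint would pass 70% of its speed; a pose out of reach is approached as far as the arm can. A call with a number of a shift or a turn outside -1 to 1 is refused whole. A call with a gripper value outside its range is refused whole. The fingers move at their own pace and stop on an object; the grip force is fixed at half the most. Time passes only in rows, so rows that repeat a pose let the fingers close. It gives the time, the measured TCP pose, the force, the opening and the grip force at its end, in the units of the state.
- sensors.sense(): the state, without advancing time (a new reading comes with each control period).
- eyes.grab_frame(name): name is "scene" or "top" or "wrist"; returns a dict with "color" (400x640x3 uint8, red, green, blue), "fx", "fy", "cx", "cy" (pixels), "k1" (the pictures are not rectified: a ray, as slopes to the right and down, at radius r is drawn at 1 + k1 r^2 times it, then the intrinsics apply), "xyz" and "orientation" of the camera in the world. Camera axes: x right, y up, looking along -z (the intrinsics and any distortion apply to the point x, -y, -z); pixel columns grow to the right and rows downward; lengths in m; the calibration is good to about 2 mm. A picture is of the moment at which its call begins. There is no depth.
- env.hand_in(): hands the job in; it is judged then, once.
The state is a dict: "clock": time; "joint_pos": joint angles; "qvel": joint speeds; "joint_torque": joint torques, N m; "ee_pos": TCP position; "tcp_rot": TCP orientation; "contact_force": force on the tool from outside, world axes, zero at the start; "moment": the same for the moment, N m; "width": finger opening in m; "grasp_force": force on a finger pad.
Only numpy, scipy, OpenCV 4.12 (cv2) and the standard library are available. Lean on these libraries where they do the work, as an engineer would, in place of code of your own. Each camera call takes 0.05 s, during which the arm holds its last target. There are 200 camera calls.

## Working session

There is one attempt and no reset: what is moved stays moved. The work goes in short steps, Python scripts to look and compute and a tool call to move; the robot and the scene stay as the last step left them, time stands still between calls to the robot, and variables do not carry over. Pictures are saved under pics/ and viewed, at most 10 in all, crops included, and the job is handed in when it is done.

Besides the shell and the picture viewer there is one more tool, called as name(argument=value, ...) on one line, values as JSON. jog_arm: Moves the arm, as the interface text tells. Shift numbers are shares of 20 cm and turn numbers shares of 90 degrees, none past 1 either way. Its arguments: {"type":"object","properties":{"steps":{"type":"array","items":{"type":"number","minimum":-1,"maximum":1}}},"required":["steps"]}

```bash
ls; mkdir -p pics; cat > h.py <<'E'
import numpy as np, cv2
from station import sensors, eyes, env
def grab(n,fn=None):
    f=eyes.grab_frame(n)
    if fn: cv2.imwrite('pics/'+fn,cv2.cvtColor(f['color'],cv2.COLOR_RGB2BGR))
    return f
def ray(f,u,v):
    d=np.array([(u-f['cx'])/f['fx'],(v-f['cy'])/f['fy']]); s=d.copy()
    for _ in range(30): s=d/(1+f['k1']*(s@s))
    r=np.asarray(f['orientation'])@np.array([s[0],-s[1],-1.]); return np.asarray(f['xyz'],float),r
def atz(f,u,v,z):
    o,r=ray(f,u,v); return o+r*(z-o[2])/r[2]
def tri(*a):  # (f,u,v)...
    A=np.zeros((3,3));b=np.zeros(3)
    for f,u,v in a:
        o,r=ray(f,u,v); r=r/np.linalg.norm(r); P=np.eye(3)-np.outer(r,r); A+=P;b+=P@o
    return np.linalg.solve(A,b)
def proj(f,p):
    c=np.asarray(f['orientation']).T@(np.asarray(p)-f['xyz']); s=np.array([c[0],-c[1]])/-c[2]
    s=s*(1+f['k1']*(s@s)); return s[0]*f['fx']+f['cx'],s[1]*f['fy']+f['cy']
E
python3 - <<'E'
from h import *
import pickle
fs={n:grab(n,n+'0.png') for n in('scene','top')}
pickle.dump(fs,open('f0.pkl','wb'))
for n,f in fs.items(): print(n,f['xyz'],np.round(f['orientation'],3).tolist(),f['fx'],f['k1'])
print(sensors.sense())
E
```

```text
pics
scene [-0.15457303  0.88190841  0.72770337] [[-0.775, 0.339, -0.534], [-0.632, -0.393, 0.668], [0.017, 0.855, 0.519]] 520.9526598818355 -0.012954871261914672
top [0.32050964 0.0350252  1.24716719] [[0.01, 0.985, -0.174], [-1.0, 0.011, 0.005], [0.007, 0.174, 0.985]] 384.05272173003794 -0.07864626754690106
{'clock': 0.1, 'joint_pos': array([ 1.1338024 ,  0.68991211, -0.19450822,  1.56620731,  0.15730267,
        0.90251509, -0.21510632]), 'qvel': array([-0.00164509, -0.00159107,  0.00215672, -0.00320356, -0.00022873,
        0.00026481,  0.00057894]), 'joint_torque': array([-2.79492291e-03, -5.28503680e+01, -1.27135735e+00, -1.53839314e+01,
       -5.25608473e-02,  1.99877526e-03,  4.65710832e-05]), 'ee_pos': array([ 0.28321218, -0.55655505,  0.25499115]), 'tcp_rot': array([[ 8.91181866e-01,  4.53645387e-01, -8.62531389e-04],
       [ 4.53646188e-01, -8.91180763e-01,  1.40852698e-03],
       [-1.29699616e-04, -1.64653778e-03, -9.99998636e-01]]), 'contact_force': array([-0.19826883, -0.78853015, -0.55114191]), 'moment': array([-0.02208511,  0.03255982, -0.03132376]), 'grasp_force': 0.0, 'width': 0.08799029117633554}
```

View pics/top0.png

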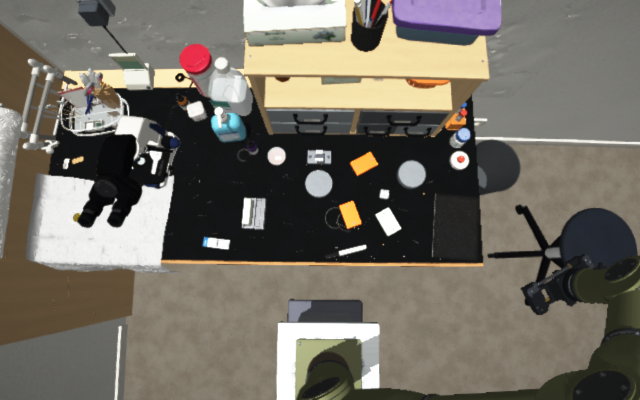

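View pics/scene0.png

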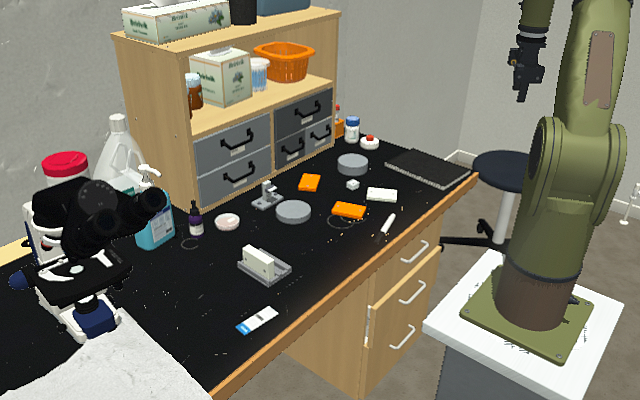

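The top view shows the gauge at (319,157) with its riser at (319,183). The other riser is at (411,174), the rack with the thick spacer at (254,213), the swab packet at (216,242) and the small box at (384,194). There are three candidates for the thin spacer: white at (388,221), orange at (349,214) and orange at (364,163). Only the white one fits the description. I'll confirm that in an enlarged crop.

```bash
python3 - <<'E'
import cv2,numpy as np
t=cv2.imread('pics/top0.png');s=cv2.imread('pics/scene0.png')
a=cv2.resize(t[140:260,225:425],None,fx=4,fy=4,interpolation=cv2.INTER_CUBIC)
cv2.imwrite('pics/ct.png',a)
b=cv2.resize(s[145:295,230:410],None,fx=4,fy=4,interpolation=cv2.INTER_CUBIC)
cv2.imwrite('pics/cs.png',b)
E
```

```text
(no output)
```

View pics/ct.png

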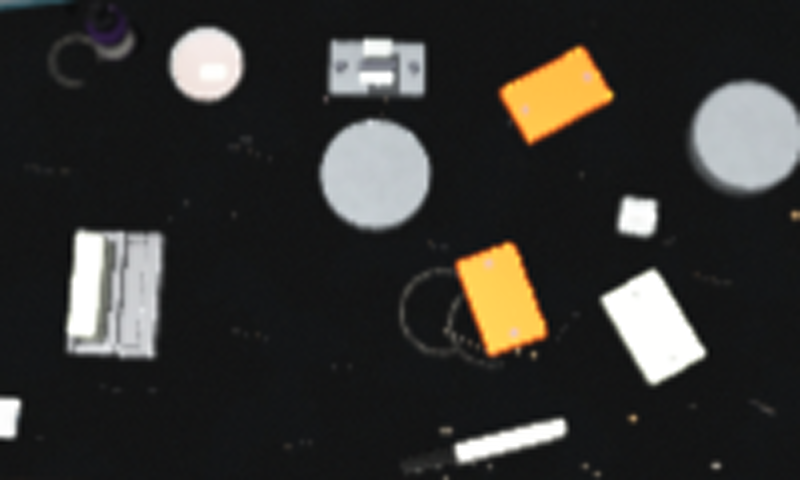

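View pics/cs.png

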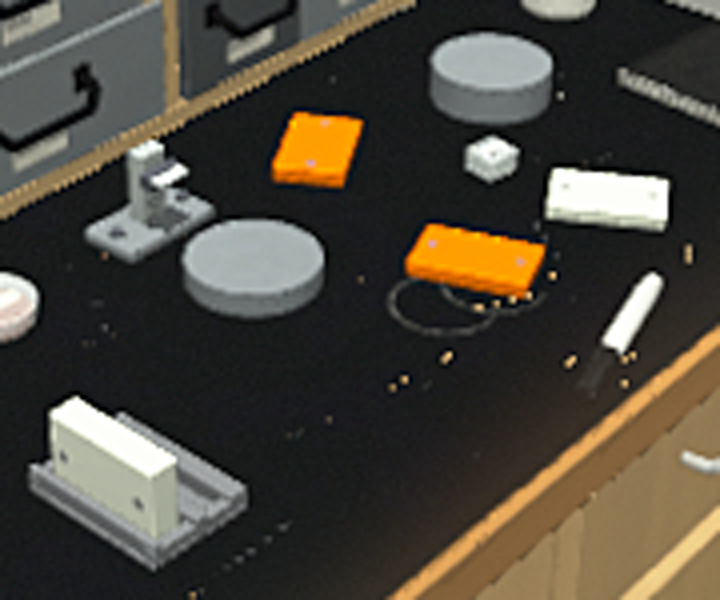

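The crops confirm the target: the white plate at top pixel (388,221), scene pixel (382,194), has grey dots and is the thin spacer. The other two plates are orange. The riser by the gauge looks shorter than the other one, so I'll check that by triangulation.

```bash
python3 - <<'E'
from h import *
import pickle
F=pickle.load(open('f0.pkl','rb'));T,S=F['top'],F['scene']
ct=lambda x,y:(T,224.6+x/4,139.6+y/4); cs=lambda x,y:(S,229.6+x/4,144.6+y/4)
P=lambda n,a,b:print(n,np.round(tri(ct(*a),cs(*b)),4))
P('riser gauge',(375,174),(254,259)); P('riser other',(746,136),(491,73))
P('gauge pointer tip mid',(376,87),(173,180))
for n,a,b in zip('ABCD',[(655,268),(706,352),(653,384),(601,300)],[(554,169),(669,176),(665,221),(546,211)]): P('thin'+n,a,b)
for n,a,b in zip('ABCD',[(77,232),(105,234),(98,338),(68,336)],[(73,397),(50,411),(157,472),(177,459)]): P('thick'+n,a,b)
# rack corners at z=0 region
for n,p in [('rack',q) for q in [(76,231),(163,234),(156,357),(66,353)]]: print(n,np.round(atz(*ct(*p),.010),4))
for n,p in [('thin',q) for q in [(655,268),(706,352),(653,384),(601,300)]]: print(n,np.round(atz(*ct(*p),.012),4))
for n,p in [('foot',q) for q in [(330,40),(424,41),(424,97),(330,97)]]: print(n,np.round(atz(*ct(*p),.010),4))
for n,p in [('thk',q) for q in [(77,232),(105,234),(98,338),(68,336)]]: print(n,np.round(atz(*ct(*p),.054),4))
for h in(.018,.03): print(atz(*ct(375,174),h), atz(*cs(254,259),h))
# others
for n,p in dict(box=(638,217),penA=(405,468),penB=(565,428),petri=(206,65),or1=(502,299)).items(): print(n,np.round(atz(*ct(*p),.01),3))
E
```

```text
riser gauge [0.5967 0.0364 0.0154]
riser other [ 0.6317 -0.2703  0.019 ]
gauge pointer tip mid [0.6628 0.0376 0.0488]
thinA [ 0.5216 -0.1936  0.0106]
thinB [ 0.4528 -0.2332  0.0137]
thinC [ 0.4278 -0.1905  0.0068]
thinD [ 0.4962 -0.149   0.0066]
thickA [0.5315 0.2657 0.0655]
thickB [0.5446 0.2558 0.0408]
thickC [0.4611 0.2577 0.0421]
thickD [0.4501 0.2696 0.0663]
rack [0.5474 0.2814 0.01  ]
rack [0.5457 0.2097 0.01  ]
rack [0.4446 0.2118 0.01  ]
rack [0.4469 0.285  0.01  ]
thin [ 0.5218 -0.1932  0.012 ]
thin [ 0.4533 -0.2335  0.012 ]
thin [ 0.4269 -0.1897  0.012 ]
thin [ 0.4949 -0.1485  0.012 ]
foot [0.7127 0.0756 0.01  ]
foot [ 0.7128 -0.0032  0.01  ]
foot [ 0.6642 -0.0035  0.01  ]
foot [0.6632 0.0748 0.01  ]
thk [0.5385 0.2718 0.054 ]
thk [0.5372 0.2494 0.054 ]
thk [0.4545 0.2515 0.054 ]
thk [0.4558 0.2752 0.054 ]
[0.59624059 0.03653757 0.018     ] [0.59378957 0.03944935 0.018     ]
[0.59354871 0.0365228  0.03      ] [0.5811359  0.05369405 0.03      ]
box [ 0.565 -0.18   0.01 ]
penA [0.358 0.01  0.01 ]
penB [ 0.391 -0.118  0.01 ]
petri [0.69  0.179 0.01 ]
or1 [ 0.495 -0.068  0.01 ]
```

The gauge riser is the short one: the two views agree at 18 mm and disagree by 20 mm at 30 mm. So both spacers are needed (18+20+12 = 50). Next I move towards the rack.

jog_arm(steps=[0.75, 1, 0, 0, 0, -0.32, -1, 0.75, 1, 0, 0, 0, -0.32, -1, 0.75, 1, 0, 0, 0, -0.32, -1, 0.75, 1, 0, 0, 0, -0.32, -1, 0.75, 1, 0, 0, 0, -0.32, -1, 0.75, 1, 0, 0, 0, -0.32, -1, 0.75, 1, 0, 0, 0, -0.32, -1, 0.75, 1, 0, 0, 0, -0.32, -1])

```text
clock: 0.77
ee_pos: [0.4357, -0.3537, 0.2554]
tcp_rot: [[1.0, -0.025, 0.0], [-0.025, -1.0, 0.002], [0.0, -0.002, -1.0]]
contact_force: [-0.1, -0.6, -0.4]
width: 0.088
grasp_force: 0.0
```

jog_arm(steps=[0, 1, 0, 0, 0, 0, -1, 0, 1, 0, 0, 0, 0, -1, 0, 1, 0, 0, 0, 0, -1, 0, 1, 0, 0, 0, 0, -1, 0, 1, 0, 0, 0, 0, -1, 0, 1, 0, 0, 0, 0, -1])

```text
clock: 1.27
ee_pos: [0.4328, -0.1512, 0.2556]
tcp_rot: [[1.0, -0.024, -0.002], [-0.024, -1.0, 0.004], [-0.002, -0.004, -1.0]]
contact_force: [-0.1, -0.3, -0.6]
width: 0.0881
grasp_force: 0.0
```

jog_arm(steps=[0, 1, 0, 0, 0, 0, -1, 0, 1, 0, 0, 0, 0, -1, 0, 1, 0, 0, 0, 0, -1, 0, 1, 0, 0, 0, 0, -1, 0, 1, 0, 0, 0, 0, -1, 0, 1, 0, 0, 0, 0, -1])

```text
clock: 1.77
ee_pos: [0.4342, 0.0488, 0.2557]
tcp_rot: [[1.0, -0.023, 0.001], [-0.023, -1.0, 0.003], [0.001, -0.003, -1.0]]
contact_force: [0.6, -0.3, 0.2]
width: 0.0878
grasp_force: 0.0
```

jog_arm(steps=[0.3, 1, -0.4, 0, 0, 0, -1, 0.3, 1, -0.4, 0, 0, 0, -1, 0.3, 1, -0.4, 0, 0, 0, -1, 0.3, 1, -0.4, 0, 0, 0, -1, 0.3, 1, -0.4, 0, 0, 0, -1, 0.3, 1, -0.4, 0, 0, 0, -1, 0.3, 1, -0.4, 0, 0, 0, -1, 0.3, 1, -0.4, 0, 0, 0, -1])

```text
clock: 2.43
ee_pos: [0.4942, 0.2409, 0.1752]
tcp_rot: [[0.999, -0.033, -0.001], [-0.033, -0.999, -0.002], [-0.001, 0.002, -1.0]]
contact_force: [0.5, -0.1, -0.1]
width: 0.0879
grasp_force: 0.0
```

```bash
python3 - <<'E'
from h import *
import pickle
f=grab('wrist','w1.png');pickle.dump(f,open('w1.pkl','wb'))
s=sensors.sense();print(s['ee_pos'],s['tcp_rot'],s['joint_pos'],f['xyz'],np.round(f['orientation'],3).tolist(),f['fx'])
E
```

```text
[0.49417179 0.23972172 0.17571866] [[ 9.99380016e-01 -3.52059814e-02 -3.49585383e-04]
 [-3.52067754e-02 -9.99376642e-01 -2.60981422e-03]
 [-2.57486396e-04  2.62050395e-03 -9.99996533e-01]] [-0.57191595  0.70497292  0.05869629  1.87926195 -0.06761167  0.56085431
 -2.07586156] [0.5767334  0.23808005 0.30322491] [[-0.033, 0.948, 0.318], [-0.999, -0.032, -0.008], [0.002, -0.318, 0.948]] 337.4398087617617
```

View pics/w1.png

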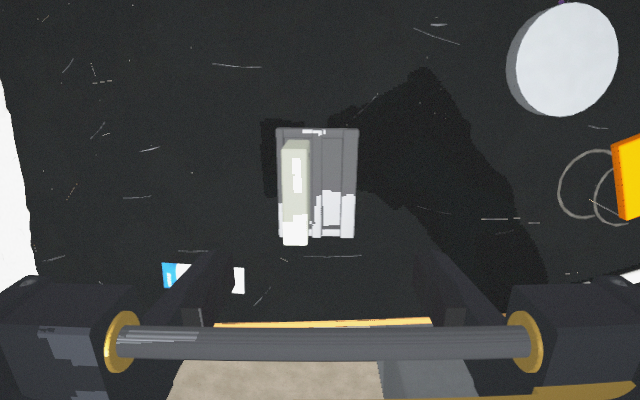

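The wrist picture shows the thick spacer's top face at about columns 283–308 and rows 151–245. The rack spans (277,128)–(358,238).

```bash
python3 - <<'E'
from h import *
import pickle
f=pickle.load(open('w1.pkl','rb'));F=pickle.load(open('f0.pkl','rb'));T=F['top']
for p in [(283,151),(309,151),(308,245),(282,245)]: print(np.round(atz(f,*p,.054),4))
for p in [(277,128),(358,128),(355,238),(278,236)]: print('rack',np.round(atz(f,*p,.016),4))
# mid of near edge, height by wrist+top
print(tri((f,295,245),(T,224.6+83/4,139.6+337/4)),tri((f,296,151),(T,224.6+91/4,139.6+233/4)))
E
```

```text
[0.5346 0.2686 0.054 ]
[0.5339 0.2493 0.054 ]
[0.4572 0.2537 0.054 ]
[0.4579 0.2749 0.054 ]
rack [0.5477 0.277  0.016 ]
rack [0.5454 0.2091 0.016 ]
rack [0.4447 0.212  0.016 ]
rack [0.4491 0.2835 0.016 ]
[0.45558685 0.26443882 0.04974719] [0.53597935 0.25833253 0.06470824]
```

jog_arm(steps=[0.01, 0.1, -0.25, 0, 0, -0.01, -1, 0.01, 0.1, -0.25, 0, 0, -0.01, -1, 0.01, 0.1, -0.67, 0, 0, -0.01, -1, 0.01, 0.1, -0.67, 0, 0, -0.01, -1, 0.01, 0.1, -0.67, 0, 0, -0.01, -1, 0.01, 0.1, -0.67, 0, 0, -0.01, -1, 0.01, 0.1, -0.67, 0, 0, -0.01, -1, 0.01, 0.1, -0.67, 0, 0, -0.01, -1])

```text
clock: 3.15
ee_pos: [0.497, 0.2629, 0.0449]
tcp_rot: [[0.999, -0.049, 0.003], [-0.049, -0.999, 0.002], [0.003, -0.002, -1.0]]
contact_force: [-0.4, -0.3, 0.7]
width: 0.0882
grasp_force: 0.0
```

jog_arm(steps=[0, 0, 0, 0, 0, 0, 0.3, 0, 0, 0, 0, 0, 0, 1, 0, 0, 0, 0, 0, 0, 1, 0, 0, 0, 0, 0, 0, 1, 0, 0, 0, 0, 0, 0, 1, 0, 0, 0, 0, 0, 0, 1, 0, 0, 0, 0, 0, 0, 1, 0, 0, 0, 0, 0, 0, 1])

```text
clock: 3.82
ee_pos: [0.4955, 0.263, 0.0416]
tcp_rot: [[0.999, -0.047, -0.0], [-0.047, -0.999, -0.0], [-0.0, 0.0, -1.0]]
contact_force: [0.2, 0.6, -0.1]
width: 0.0371
grasp_force: 0.0
```

jog_arm(steps=[0, 0, 0, 0, 0, 0, 1, 0, 0, 0, 0, 0, 0, 1, 0, 0, 0, 0, 0, 0, 1, 0, 0, 0, 0, 0, 0, 1, 0, 0, 0, 0, 0, 0, 1])

```text
clock: 4.23
ee_pos: [0.4955, 0.263, 0.0417]
tcp_rot: [[0.999, -0.048, -0.0], [-0.048, -0.999, -0.0], [-0.0, 0.0, -1.0]]
contact_force: [-0.9, 0.5, -0.1]
width: 0.0199
grasp_force: 30.0
```

jog_arm(steps=[0, 0, 0.1, 0, 0, 0, 1, 0, 0, 0.2, 0, 0, 0, 1, 0, 0, 0.4, 0, 0, 0, 1, 0, 0, 0.4, 0, 0, 0, 1, 0, 0, 0.4, 0, 0, 0, 1])

```text
clock: 4.65
ee_pos: [0.4967, 0.2636, 0.1235]
tcp_rot: [[0.999, -0.048, 0.004], [-0.048, -0.999, 0.002], [0.004, -0.002, -1.0]]
contact_force: [-0.2, -0.8, -1.3]
width: 0.0196
grasp_force: 30.0
```

jog_arm(steps=[-0.23, -0.76, 0, 0, 0, 0.03, 1, -0.23, -0.76, 0, 0, 0, 0.03, 1, -0.23, -0.76, 0, 0, 0, 0.03, 1, -0.23, -0.76, 0, 0, 0, 0.03, 1, -0.23, -0.76, -0.2, 0, 0, 0.03, 1, -0.23, -0.76, -0.35, 0, 0, 0.03, 1, -0.23, -0.76, -0.4, 0, 0, 0.03, 1, -0.23, -0.76, -0.41, 0, 0, 0.03, 1, -0.23, -0.76, -0.415, 0, 0, 0.03, 1, -0.23, -0.76, -0.415, 0, 0, 0.03, 1])

```text
clock: 5.48
ee_pos: [0.4496, 0.1115, 0.0389]
tcp_rot: [[1.0, 0.0, -0.0], [0.0, -1.0, 0.0], [-0.0, -0.0, -1.0]]
contact_force: [-0.2, 0.0, -1.4]
width: 0.0194
grasp_force: 30.0
```

jog_arm(steps=[0, 0, -0.006, 0, 0, 0, 1, 0, 0, -0.008, 0, 0, 0, 1, 0, 0, -0.008, 0, 0, 0, -0.2, 0, 0, -0.008, 0, 0, 0, -0.2, 0, 0, -0.008, 0, 0, 0, -0.2, 0, 0, -0.008, 0, 0, 0, -0.2, 0, 0, -0.008, 0, 0, 0, -0.2])

```text
clock: 6.07
ee_pos: [0.4497, 0.1111, 0.0374]
tcp_rot: [[1.0, -0.0, 0.0], [-0.0, -1.0, 0.0], [0.0, -0.0, -1.0]]
contact_force: [0.8, -0.9, -0.1]
width: 0.051
grasp_force: 0.0
```

jog_arm(steps=[0, 0, 0.1, 0, 0, 0, -0.2, 0, 0, 0.25, 0, 0, 0, -0.2, 0, 0, 0.25, 0, 0, 0, -0.2, 0, 0.22, 0.25, 0, 0, 0, 1, 0, 0.22, 0.25, 0, 0, 0, 1, 0, 0.22, 0.25, 0, 0, 0, 1, 0, 0.22, 0.25, 0, 0, 0, 1, 0, 0.22, 0.25, 0, 0, 0, 1, 0, 0.22, 0.25, 0, 0, 0, 1])

```text
clock: 6.82
ee_pos: [0.4493, 0.1535, 0.0869]
tcp_rot: [[1.0, -0.002, -0.001], [-0.002, -1.0, -0.001], [-0.001, 0.001, -1.0]]
contact_force: [-0.6, -0.1, 0.5]
width: 0.0152
grasp_force: 0.0
```

```bash
python3 - <<'E'
from h import *
f=grab('scene');c=f['color'][..., ::-1]
cv2.imwrite('pics/s2.png',cv2.resize(c[130:300,220:420],None,fx=3,fy=3))
s=sensors.sense();print(s['ee_pos'],s['width'])
E
```

```text
[0.44937818 0.15361439 0.08693826] 0.011126437006997943
```

View pics/s2.png

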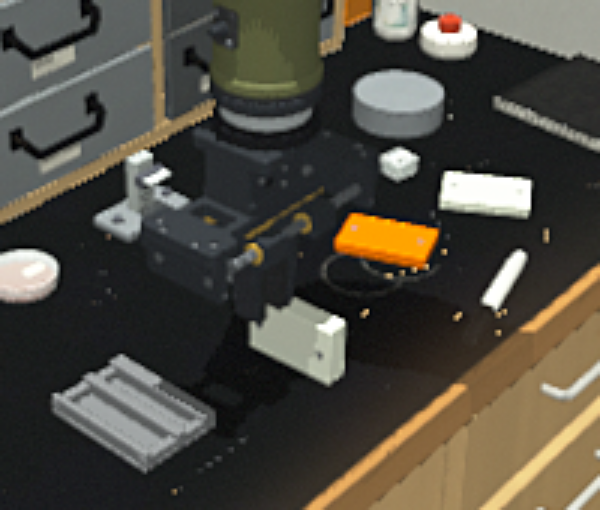

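The picture shows the thick spacer standing freely on edge at crop (297,340), with the closed fingers beside it on the left. Next I lower them and push its top towards −y.

jog_arm(steps=[0, 0, -0.1, 0, 0, 0, 1, 0, 0, -0.175, 0, 0, 0, 1, 0, 0, -0.175, 0, 0, 0, 1, 0, -0.05, -0.175, 0, 0, 0, 1, 0, -0.09, -0.175, 0, 0, 0, 1, 0, -0.12, -0.175, 0, 0, 0, 1, 0, -0.15, -0.175, 0, 0, 0, 1, 0, -0.18, -0.175, 0, 0, 0, 1, 0, -0.21, -0.175, 0, 0, 0, 1, 0, -0.24, -0.175, 0, 0, 0, 1, 0, -0.24, -0.175, 0, 0, 0, 1])

```text
clock: 7.78
ee_pos: [0.4494, 0.1052, 0.0523]
tcp_rot: [[1.0, -0.003, -0.0], [-0.003, -1.0, -0.001], [-0.0, 0.001, -1.0]]
contact_force: [0.0, -0.9, 0.6]
width: 0.0008
grasp_force: 0.0
```

jog_arm(steps=[0, 0, 0.2, 0, 0, 0, 0, 0, 0, 0.4, 0, 0, 0, -1, 0, -0.1, 0.5, 0, 0, 0, -1, 0, -0.1, 0.5, 0, 0, 0, -1, 0, -0.1, 0.5, 0, 0, 0, -1, 0, -0.1, 0.5, 0, 0, 0, -1, 0, -0.1, 0.5, 0, 0, 0, -1, 0, -0.1, 0.5, 0, 0, 0, -1, 0, -0.1, 0.5, 0, 0, 0, -1, 0, -0.1, 0.5, 0, 0, 0, -1])

```text
clock: 8.62
ee_pos: [0.4492, 0.0873, 0.1515]
tcp_rot: [[1.0, 0.0, -0.001], [0.0, -1.0, -0.0], [-0.001, 0.0, -1.0]]
contact_force: [-0.5, -1.0, 0.0]
width: 0.0649
grasp_force: 0.0
```

```bash
python3 - <<'E'
from h import *
import pickle
f=grab('wrist','w2.png');g=grab('scene','s3.png');t=grab('top','t3.png');pickle.dump((f,g,t),open('w2.pkl','wb'))
s=sensors.sense();print(s['ee_pos'],s['width'])
E
```

```text
[0.44941898 0.08711108 0.15189192] 0.07707952347339356
```

View pics/w2.png

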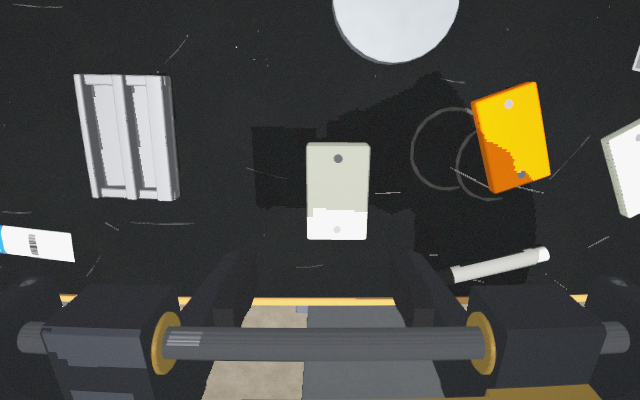

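The thick spacer lies flat. Its top face runs from (307,147) to (367,239), with grey dots at (338,158) and (337,230).

```bash
python3 - <<'E'
from h import *
import pickle
f,g,t=pickle.load(open('w2.pkl','rb'))
for p in [(307,147),(370,147),(366,239),(307,240),(338,158),(337,230)]: print(np.round(atz(f,*p,.020),4))
# height: white blob centroid in top view
c=t['color'].astype(int); u,v=[int(x) for x in proj(t,(0.45,0.075,.02))]
w=c[v-20:v+20,u-20:u+20].min(2)>140; ys,xs=np.nonzero(w); print(len(xs),xs.min(),xs.max())
pt=(u-20+xs.mean(),v-20+ys.mean()); print('top blob',np.round(atz(t,*pt,.02),4))
print('tri dots mid',tri((f,337.5,193.5),(t,*pt)))
print('riser top centre from wrist?',[np.round(atz(f,*q,.018),4) for q in[(333,5),(458,5),(393,63)]])
E
```

```text
[0.4898 0.0994 0.02  ]
[0.4899 0.0508 0.02  ]
[0.4123 0.0507 0.02  ]
[0.4113 0.1005 0.02  ]
[0.4812 0.0754 0.02  ]
[0.4205 0.0753 0.02  ]Traceback (most recent call last):
  File "<stdin>", line 7, in <module>
    return umr_minimum(a, axis, None, out, keepdims, initial, where)
ValueError: zero-size array to reduction operation minimum which has no identity
```

The size measured at z = 0.02 is 78×49.5 mm, as it should be, with the centre at (0.451, 0.075) and yaw 0. I go down and grip the long sides.

jog_arm(steps=[0.008, -0.06, -0.2, 0, 0, 0, -1, 0.008, -0.06, -0.4, 0, 0, 0, -1, 0.008, -0.06, -0.55, 0, 0, 0, -1, 0.008, -0.06, -0.62, 0, 0, 0, -1, 0.008, -0.06, -0.65, 0, 0, 0, -1, 0.008, -0.06, -0.65, 0, 0, 0, -1, 0.008, -0.06, -0.65, 0, 0, 0, 1, 0.008, -0.06, -0.65, 0, 0, 0, 1, 0.008, -0.06, -0.65, 0, 0, 0, 1, 0.008, -0.06, -0.65, 0, 0, 0, 1, 0.008, -0.06, -0.65, 0, 0, 0, 1, 0.008, -0.06, -0.65, 0, 0, 0, 1])

```text
clock: 9.77
ee_pos: [0.4555, 0.0756, 0.0255]
tcp_rot: [[1.0, -0.001, -0.007], [-0.001, -1.0, -0.001], [-0.007, 0.001, -1.0]]
contact_force: [0.4, 1.4, -0.3]
width: 0.0505
grasp_force: 0.7
```

jog_arm(steps=[0, 0, 0, 0, 0, 0, 1, 0, 0, 0, 0, 0, 0, 1, 0, 0, 0, 0, 0, 0, 1])

```text
clock: 10.02
ee_pos: [0.4555, 0.0756, 0.0255]
tcp_rot: [[1.0, -0.001, -0.007], [-0.001, -1.0, -0.001], [-0.007, 0.001, -1.0]]
contact_force: [0.4, -0.0, 2.7]
width: 0.05
grasp_force: 30.0
```

jog_arm(steps=[0, 0, 0.1, 0, 0, 0, 1, 0.1, 0, 0.3, 0, 0, 0, 1, 0.2, 0, 0.4, 0, 0, 0, 1, 0.2, 0, 0.4, 0, 0, 0, 1, 0.2, 0, 0.4, 0, 0, 0, 1, 0.2, 0, 0.4, 0, 0, 0, 1])

```text
clock: 10.52
ee_pos: [0.4944, 0.0748, 0.1047]
tcp_rot: [[1.0, -0.001, -0.009], [-0.001, -1.0, -0.002], [-0.009, 0.002, -1.0]]
contact_force: [-0.1, -0.0, -1.4]
width: 0.0495
grasp_force: 30.0
```

```bash
python3 - <<'E'
from h import *
s=sensors.sense();print(s['ee_pos'],s['tcp_rot'][:,2],s['width'],s['grasp_force'],s['contact_force'],np.round(s['joint_pos'],2))
E
```

```text
[0.49438444 0.07482359 0.1046849 ] [-0.0093227  -0.00208157 -0.99995438] 0.04949118632931323 29.9988654255867 [-0.0671669  -0.02144386 -1.40613797] [-0.    0.81 -0.39  2.04  0.71  0.43 -2.52]
```

jog_arm(steps=[0.2, -0.1, 0, 0, 0, 0, 1, 0.4, -0.19, 0, 0, 0, 0, 1, 0.53, -0.19, 0, 0, 0, 0, 1, 0.53, -0.19, 0, 0, 0, 0, 1, 0.53, -0.19, -0.1, 0, 0, 0, 1, 0.53, -0.19, -0.2, 0, 0, 0, 1, 0.53, -0.19, -0.26, 0, 0, 0, 1, 0.53, -0.19, -0.29, 0, 0, 0, 1, 0.53, -0.19, -0.295, 0, 0, 0, 1, 0.53, -0.19, -0.295, 0, 0, 0, 1])

```text
clock: 11.35
ee_pos: [0.6008, 0.038, 0.0458]
tcp_rot: [[1.0, 0.001, -0.009], [0.001, -1.0, -0.002], [-0.009, 0.002, -1.0]]
contact_force: [0.0, -0.0, -1.8]
width: 0.0498
grasp_force: 30.0
```

Now small steps down until contact, then release and rise.

jog_arm(steps=[0, -0.005, -0.005, 0, 0, 0, 1, 0, -0.005, -0.01, 0, 0, 0, 1, 0, -0.005, -0.01, 0, 0, 0, 1])

```text
clock: 11.6
ee_pos: [0.6017, 0.0364, 0.0448]
tcp_rot: [[1.0, -0.001, -0.007], [-0.001, -1.0, -0.001], [-0.007, 0.001, -1.0]]
contact_force: [-0.2, 0.6, -1.1]
width: 0.0495
grasp_force: 30.0
```

jog_arm(steps=[0, 0, 0, 0, 0, 0, -0.2, 0, 0, 0, 0, 0, 0, -1, 0, 0, 0, 0, 0, 0, -1, 0, 0, 0, 0, 0, 0, -1, 0, 0, 0, 0, 0, 0, -1, 0, 0, 0.2, 0, 0, 0, -1, 0, 0, 0.4, 0, 0, 0, -1, 0, 0, 0.6, 0, 0, 0, -1, 0, 0, 0.6, 0, 0, 0, -1, 0, 0, 0.6, 0, 0, 0, -1])

```text
clock: 12.43
ee_pos: [0.6029, 0.0369, 0.1668]
tcp_rot: [[1.0, -0.001, -0.002], [-0.001, -1.0, -0.0], [-0.002, 0.0, -1.0]]
contact_force: [-0.3, 0.2, -0.7]
width: 0.0885
grasp_force: 0.0
```

```bash
python3 - <<'E'
from h import *
import pickle
f=grab('wrist','w3.png');pickle.dump(f,open('w3.pkl','wb'))
s=sensors.sense();print(s['ee_pos'],s['width'],s['tcp_rot'][:,2])
E
```

```text
[0.60156408 0.03633886 0.16482684] 0.08827081862494854 [-0.00644042 -0.00154827 -0.99997806]
```

View pics/w3.png

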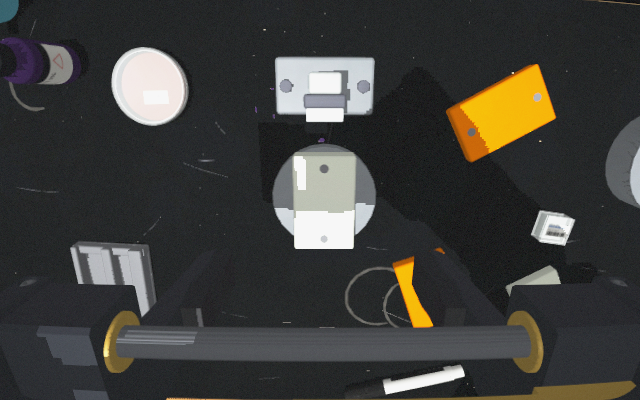

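The thick spacer lies flat on the riser, dots at (324,169) and (323,240). The riser's rim shows at columns 272–376 and row 143, and the thin spacer is half hidden at (535,280).

```bash
python3 - <<'E'
from h import *
import pickle
f=pickle.load(open('w3.pkl','rb'))
for p in [(294,153),(355,153),(354,249),(295,249),(324,169),(323,240)]: print(np.round(atz(f,*p,.038),4))
a=np.array([atz(f,*p,.018) for p in [(272,196),(376,196),(324,143),(283,163),(365,163)]])[:,:2]
from scipy.optimize import least_squares
print('riser',least_squares(lambda q:np.hypot(*(a-q[:2]).T)-.045,[.596,.037]).x,least_squares(lambda q:np.hypot(*(a-q[:2]).T)-q[2],[.596,.037,.045]).x)
print('pointer',np.round(atz(f,324,121,.05),4))
E
```

```text
[0.6393 0.0588 0.038 ]
[0.6393 0.0121 0.038 ]
[0.5579 0.0105 0.038 ]
[0.5579 0.0602 0.038 ]
[0.6267 0.0358 0.038 ]
[0.5662 0.0366 0.038 ]
riser [0.59848464 0.03575685] [0.59888687 0.03575689 0.04467902]
pointer [0.6644 0.0359 0.05  ]
```

jog_arm(steps=[-0.6, -1, 0, 0, 0, 0.34, -1, -0.6, -1, 0, 0, 0, 0.34, -1, -0.6, -1, 0, 0, 0, 0.34, -1, -0.6, -1, 0, 0, 0, 0.34, -1, -0.6, -1, 0, 0, 0, 0.34, -1, -0.6, -1, 0, 0, 0, 0.34, -1, -0.6, -1, 0, 0, 0, 0.34, -1, -0.6, -1, 0, 0, 0, 0.34, -1, -0.6, -1, 0, 0, 0, 0.34, -1])

```text
clock: 13.23
ee_pos: [0.4815, -0.1623, 0.1635]
tcp_rot: [[0.86, 0.509, -0.007], [0.509, -0.86, -0.003], [-0.007, -0.001, -1.0]]
contact_force: [0.8, 0.4, -0.5]
width: 0.0881
grasp_force: 0.0
```

```bash
python3 - <<'E'
from h import *
import pickle
f=grab('wrist','w4.png');pickle.dump(f,open('w4.pkl','wb'))
s=sensors.sense();print(s['ee_pos'],s['width'],np.round(s['tcp_rot'],3).tolist())
E
```

```text
[ 0.48198443 -0.16171991  0.16376994] 0.08784791968545402 [[0.86, 0.511, -0.006], [0.511, -0.86, -0.003], [-0.007, -0.0, -1.0]]
```

View pics/w4.png

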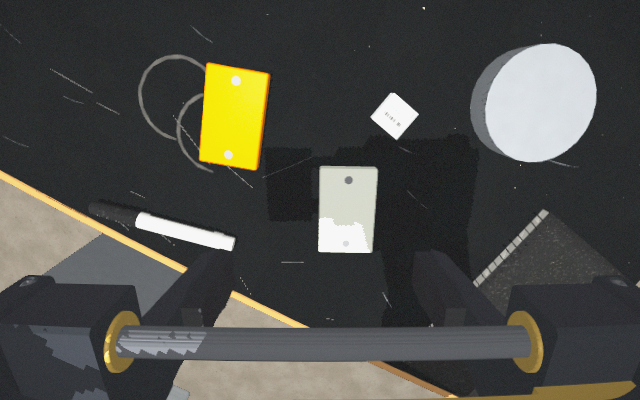

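The white thin spacer's top face is at (320,167)–(377,252), with dots at (348,180) and (346,244).

```bash
python3 - <<'E'
from h import *
import pickle
f=pickle.load(open('w4.pkl','rb'));T=pickle.load(open('f0.pkl','rb'))['top']
q=np.array([atz(f,*p,.012) for p in [(320,168),(378,168),(371,252),(318,251),(348,180),(346,244)]]);print(q.round(4))
print(q[:4].mean(0),q[4:].mean(0),[np.degrees(np.arctan2(*(a-b)[1::-1])) for a,b in((q[0],q[3]),(q[1],q[2]),(q[4],q[5]))])
print(tri((f,347,212),(T,224.6+654/4,139.6+326/4)))
E
```

```text
[[ 0.4962 -0.1507  0.012 ]
 [ 0.5213 -0.1929  0.012 ]
 [ 0.4521 -0.2313  0.012 ]
 [ 0.4281 -0.1887  0.012 ]
 [ 0.4994 -0.1766  0.012 ]
 [ 0.4473 -0.2071  0.012 ]]
[ 0.47444416 -0.19091467  0.012     ] [ 0.47335876 -0.19187259  0.012     ] [np.float64(29.149843396473553), np.float64(29.036095613451046), np.float64(30.324386275950726)]
[ 0.47411833 -0.19146549  0.01163242]
```

jog_arm(steps=[-0.04, -0.147, -0.2, 0, 0, -0.01, -1, -0.04, -0.147, -0.4, 0, 0, -0.01, -1, -0.04, -0.147, -0.55, 0, 0, -0.01, -1, -0.04, -0.147, -0.66, 0, 0, -0.01, -1, -0.04, -0.147, -0.7, 0, 0, -0.01, -1, -0.04, -0.147, -0.716, 0, 0, -0.01, -1, -0.04, -0.147, -0.716, 0, 0, -0.01, -1, -0.04, -0.147, -0.716, 0, 0, -0.01, -1])

```text
clock: 13.95
ee_pos: [0.4746, -0.1922, 0.0221]
tcp_rot: [[0.868, 0.496, -0.004], [0.496, -0.868, -0.005], [-0.006, 0.002, -1.0]]
contact_force: [0.3, -0.4, 0.5]
width: 0.0879
grasp_force: 0.0
```

jog_arm(steps=[0, 0, -0.005, 0, 0, 0, 1, 0, 0, -0.005, 0, 0, 0, 1, 0, 0, -0.005, 0, 0, 0, 1, 0, 0, -0.005, 0, 0, 0, 1, 0, 0, -0.005, 0, 0, 0, 1, 0, 0, -0.005, 0, 0, 0, 1, 0, 0, -0.005, 0, 0, 0, 1, 0, 0, -0.005, 0, 0, 0, 1])

```text
clock: 14.62
ee_pos: [0.4734, -0.1928, 0.0202]
tcp_rot: [[0.869, 0.495, -0.006], [0.495, -0.869, -0.005], [-0.008, 0.001, -1.0]]
contact_force: [-0.0, -0.1, 2.5]
width: 0.0495
grasp_force: 30.0
```

jog_arm(steps=[0, 0, 0, 0, 0, 0, 1, 0, 0, 0, 0, 0, 0, 1])

```text
clock: 14.78
ee_pos: [0.4734, -0.1928, 0.0202]
tcp_rot: [[0.869, 0.495, -0.006], [0.495, -0.869, -0.005], [-0.008, 0.001, -1.0]]
contact_force: [-1.0, -0.5, 2.9]
width: 0.0497
grasp_force: 30.0
```

jog_arm(steps=[0, 0, 0.1, 0, 0, 0, 1, 0, 0, 0.3, 0, 0, 0, 1, 0, 0, 0.5, 0, 0, 0, 1, 0, 0, 0.5, 0, 0, 0, 1, 0, 0, 0.5, 0, 0, 0, 1])

```text
clock: 15.2
ee_pos: [0.4744, -0.1933, 0.1216]
tcp_rot: [[0.869, 0.495, -0.002], [0.495, -0.869, -0.006], [-0.005, 0.004, -1.0]]
contact_force: [-0.9, 0.8, -1.6]
width: 0.0494
grasp_force: 30.0
```

jog_arm(steps=[0.62, 0.9, 0, 0, 0, -0.33, 1, 0.62, 0.9, 0, 0, 0, -0.33, 1, 0.62, 0.9, 0, 0, 0, -0.33, 1, 0.62, 0.9, 0, 0, 0, -0.33, 1, 0.62, 0.9, 0, 0, 0, -0.33, 1, 0.62, 0.9, 0, 0, 0, -0.33, 1, 0.62, 0.9, 0, 0, 0, -0.33, 1, 0.62, 0.9, 0, 0, 0, -0.33, 1, 0.62, 0.9, 0, 0, 0, -0.33, 1])

```text
clock: 15.95
ee_pos: [0.5956, -0.0153, 0.1186]
tcp_rot: [[1.0, -0.002, -0.012], [-0.002, -1.0, -0.004], [-0.012, 0.004, -1.0]]
contact_force: [0.6, 0.4, -1.8]
width: 0.0499
grasp_force: 30.0
```

jog_arm(steps=[0, 0.1, 0, 0, 0, 0, 1, 0, 0.24, 0, 0, 0, 0, 1, 0, 0.24, 0, 0, 0, 0, 1, 0, 0.24, 0, 0, 0, 0, 1, 0, 0.24, 0, 0, 0, 0, 1])

```text
clock: 16.37
ee_pos: [0.5966, 0.0325, 0.1196]
tcp_rot: [[1.0, -0.002, -0.009], [-0.002, -1.0, -0.004], [-0.009, 0.004, -1.0]]
contact_force: [0.1, 0.5, -0.6]
width: 0.0494
grasp_force: 30.0
```

jog_arm(steps=[0.005, 0.018, -0.1, 0, 0, 0, 1, 0.005, 0.018, -0.2, 0, 0, 0, 1, 0.005, 0.018, -0.26, 0, 0, 0, 1, 0.005, 0.018, -0.29, 0, 0, 0, 1, 0.005, 0.018, -0.3, 0, 0, 0, 1, 0.005, 0.018, -0.3, 0, 0, 0, 1, 0.005, 0.018, -0.3, 0, 0, 0, 1])

```text
clock: 16.95
ee_pos: [0.5989, 0.0385, 0.0607]
tcp_rot: [[1.0, -0.001, -0.007], [-0.001, -1.0, -0.001], [-0.007, 0.001, -1.0]]
contact_force: [-0.1, -0.4, -1.8]
width: 0.0496
grasp_force: 30.0
```

jog_arm(steps=[-0.005, -0.01, -0.005, 0, 0, 0, 1, -0.005, -0.01, -0.01, 0, 0, 0, 1, -0.005, -0.01, -0.012, 0, 0, 0, 1, -0.005, -0.01, -0.012, 0, 0, 0, 1])

```text
clock: 17.28
ee_pos: [0.5976, 0.0363, 0.0583]
tcp_rot: [[1.0, -0.001, -0.007], [-0.001, -1.0, -0.002], [-0.007, 0.002, -1.0]]
contact_force: [-0.2, -0.7, 2.8]
width: 0.0494
grasp_force: 30.0
```

jog_arm(steps=[0, 0, 0, 0, 0, 0, -0.2, 0, 0, 0, 0, 0, 0, -1, 0, 0, 0, 0, 0, 0, -1, 0, 0, 0, 0, 0, 0, -1, 0, 0, 0, 0, 0, 0, -1, 0, 0, 0.2, 0, 0, 0, -1, 0, 0, 0.4, 0, 0, 0, -1, 0, 0, 0.6, 0, 0, 0, -1, 0, 0, 0.6, 0, 0, 0, -1, 0, 0, 0.6, 0, 0, 0, -1])

```text
clock: 18.12
ee_pos: [0.5989, 0.0372, 0.1801]
tcp_rot: [[1.0, -0.001, -0.003], [-0.001, -1.0, -0.0], [-0.003, 0.0, -1.0]]
contact_force: [-0.3, -0.5, -0.5]
width: 0.0881
grasp_force: 0.0
```

```bash
python3 - <<'E'
from h import *
import pickle
f=grab('wrist');g=grab('scene');pickle.dump((f,g),open('w5.pkl','wb'))
a=cv2.resize(f['color'][40:270,230:430],None,fx=2,fy=2,interpolation=cv2.INTER_CUBIC)
b=cv2.resize(g['color'][170:230,245:345],(400,240),interpolation=cv2.INTER_CUBIC)
b=cv2.copyMakeBorder(b,0,220,0,0,cv2.BORDER_CONSTANT)
cv2.imwrite('pics/e5.png',np.hstack([a,b])[...,::-1])
s=sensors.sense();print(s['ee_pos'],s['width'],s['clock'])
E
```

```text
[0.59674147 0.03628478 0.176932  ] 0.08780689905334511 18.2167
```

View pics/e5.png

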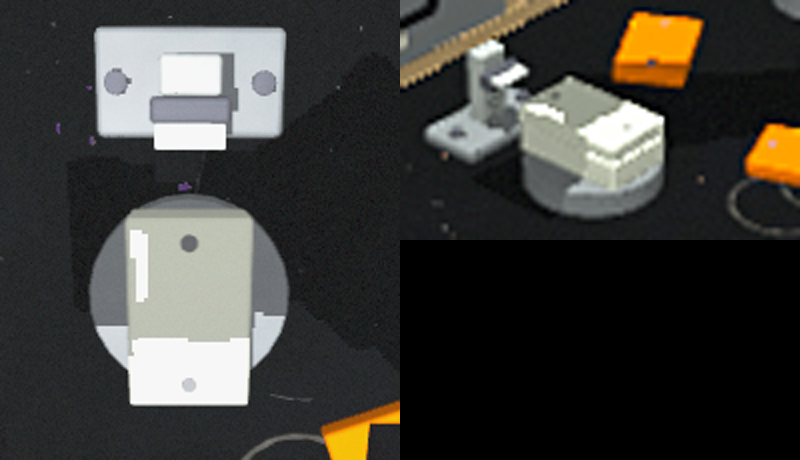

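The picture shows both spacers stacked flush and centred on the riser, dots at crop (189,243) and (189,384). The pile top is level with the pointer and the gripper is clear. I hand in.

```bash
python3 -c "
from station import env
print(env.hand_in())"
```

```text
the job is handed in; nothing more can be done
None
```

The job is handed in at about 18 s: the short riser in front of the gauge carries the thick and then the thin spacer, both flat and centred, with the pile top level with the pointer in the last picture (18 + 20 + 12 = 50 mm); the hand-in returned no verdict.

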